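# Ready the disc cutter for the next sheet

## Robot

A 7-joint arm with a two-finger parallel gripper is mounted at the origin on the work surface. World frame = base frame: x ahead of the robot, y to its left, z up, the work surface at z = 0. Lengths are in m, angles in rad, forces in N, time in s.
With the tool pointing down it reaches from about 0.425 to 0.825 m from the base axis. Payload 3.6 kg.
Tool frame: the origin (TCP) lies midway between the tips of the shut fingers; the grasp point (between the pads) lies env.grip_point_offset behind it (env.grip_point_offset is the distance from the TCP to the grasp point, in m); z points along the fingers, y is the line along which they close (so a half turn about z gives the same grasp; the last joint's range is limited). The gripper opens to 93 mm and grips with 3 to 60 N. Pads are 15 mm wide; open, the fingers measure 128 mm over their backs; the gripper's body (75 mm by 188 mm) begins 65 mm behind the grasp point.
Start: joints at [-1.312, 0.615, -0.013, 1.423, 0.008, 1.103, -0.04], TCP at [0.183, 0.624, 0.219] pointing down, gripper open.
Joint ranges: [-3.12, 3.12], [-0.3, 2.06], [-1.34, 1.32], [0.26, 2.42], [-1.36, 4.5], [0.01, 1.98], [-2.84, 2.84]. Speed limits (rad/s): [2.79, 2.79, 3.14, 3.14, 3.14, 3.14, 3.14].

## Interface

Orientations are given as a rotation vector (axis times angle).
In Python, from cell import env gives the robot as it stands. The module is installed in compiled form; this text tells all that it offers.
- The arm moves only by the tool servo_tool, never from a script. Its argument "motion" is a list of rows, each a list of 7 numbers: the opening, from -1 (shut) to 1 (fully open), then the shift along the tool's x, y, z in units of 0.03 m (1.0 is 0.03 m), then the turn, a rotation vector about the tool's x, y, z in units of 4 degrees (1.0 is 4 degrees). In form: [[gripper, tx, ty, tz, rx, ry, rz], ...]. A call has 1 to 5 rows; each row shifts and turns the commanded pose from where the row before left it, along the tool's axes as they then stand; what a row does not reach is not made up. A row lasts 1/12 s, in which the tool goes at most 41.7 mm and 7.16 degrees, less where a joint would pass 70% of its speed; a pose out of reach is approached as far as the arm can. A call with a number of a shift or a turn outside -1 to 1 is refused whole. A call with a gripper value outside its range is refused whole. The fingers move at their own pace and stop on an object; "newtons" is the grip in N (left out, the last holds). Time passes only in rows, so rows that do not move let the fingers close. It gives the time, the measured TCP pose, the force, the opening and the grip force at its end, in the units of the state.
- env.state(): the state, without advancing time (a new reading comes with each control period).
- env.read_camera(name): name is "side" or "top" or "wrist"; returns a dict with "frame" (400x640x3 uint8, red, green, blue), "intrinsics" (3x3 intrinsics, pixels), "extrinsics" (4x4, takes a point from world to camera coordinates). Camera axes: x right, y down, z forward; pixel columns grow to the right and rows downward; lengths in m; the calibration is good to about 2 mm. A picture is of the moment at which its call begins. There is no depth.
- env.sign_off(): hands the job in; it is judged then, once.
The state is a dict: "time": time; "q": joint angles; "qd": joint speeds; "tau": joint torques, N m; "tcp_pos": TCP position; "ee_rot": TCP orientation; "wrist_force": force on the tool from outside, world axes, zero at the start; "moment": the same for the moment, N m; "gripper_width": finger opening in m; "gripper_force": force on a finger pad.
Only numpy, scipy, OpenCV 4.12 (cv2) and the standard library are available. Lean on these libraries where they do the work, as an engineer would, in place of code of your own. Each camera call takes 0.05 s, during which the arm holds its last target. There are 200 camera calls.

## Task

Get the disc cutter ready for a sheet of metal: first clear the red and the blue tin from beside it onto the little shelf, standing in one neat straight row with the green tin along the middle of the board, about a centimetre apart, the green tin staying where it is. Then draw the orange-headed punch straight up, without forcing it sideways, until its foot is clear of the slot and about halfway up the guide plate, never right out of it. Finish while still holding it there in the gripper; leave the bench block, jar and hammer alone.

Things in the scene. Friction and masses are not known exactly. Their poses are not given: they have to be found in the camera images.
- cutter: fixed disc cutter, 100 x 80 mm (x, y): dark steel die block (0 to 30 mm high), open slot (30 to 42) with brass corner posts, aluminium guide plate (42 to 78), brass corner caps to 82. Foot strips stick out 15 mm at both x ends. One vertical bore in the middle, 17 mm wide, through the guide plate and 10 mm into the die block. Origin: centre of the underside, at bench level; z up along the bore.
- bore_mouth (a point): centre of the bore at the top face of the guide plate, 78 mm above the bench
- punch: loose 0.2 kg punch standing in the bore: steel shaft 16 mm across, 72 mm long; orange head above it 24 mm across, 32 mm tall. Origin: centre of its foot; z along the punch. At the start the foot is 20 mm above the bench (head 92 to 124 mm); halfway up the guide plate is 60 mm. Only its weight and light friction resist; let go, it drops.
- shelf: low wooden bench shelf, fixed: flat board 100 mm deep (x) and 300 mm long (y), its top 60 mm above the bench; a strip 6 mm thick behind the board (+x side) rises 6 mm above it. Origin: centre of the underside (bench level); the row runs along its y axis through the middle of its depth.
- red_tin: loose red tin, upright cylinder 36 mm across, 47 mm tall, 80 g, standing on the bench beside the cutter, about 140 mm from its centre on its -y side. Origin: centre of its underside.
- blue_tin: the same in blue, about 95 mm from the red one, either may be the nearer. Origin: centre of its underside.
- green_tin: the same in green, standing on the shelf board on its middle line, anywhere from 80 mm left to 80 mm right of its centre; stays where it is. Origin: centre of its underside.
- bench_block: bystander: loose steel block 60 x 60 x 22 mm lying beyond and left of the cutter. Origin: centre of its underside.
- jar: bystander: amber glass jar with a brass cap, 48 mm across, 60 mm tall, beyond and right of the cutter. Origin: centre of its underside.
- hammer: bystander: hammer lying on the bench to the right of the cutter, 200 mm long along its x axis. Origin: underside, about the middle.

How it is judged:
By the outcome, as a careful person would: the job done as asked, in the order asked, and still so for the second after the job is handed in, while the arm keeps its last pose, push and grip.
It also fails if it takes over 72 s, if anything falls off the work surface, if the arm or the gripper's body presses on something with over 40 N, if the wrist force passes 120 N, or if a joint passes its speed limit or range.

## Working session

There is one attempt and no reset: what is moved stays moved. The work goes in short steps, Python scripts to look and compute and a tool call to move; the robot and the scene stay as the last step left them, time stands still between calls to the robot, and variables do not carry over. Pictures are saved under pics/ and viewed, at most 10 in all, crops included, and the job is handed in when it is done.

Besides the shell and the picture viewer there is one more tool, called after "Call:" as a command line: name --pt "numbers of a row" for each row, then --argument value for the rest. servo_tool: Moves the arm, as the interface text tells. Shifts and turns lie within -1 to 1; 1 stands for 0.03 m of shift or 4 degrees of turn. Its arguments: {"type":"object","properties":{"motion":{"type":"array"},"newtons":{"type":"number"}},"required":["motion"]}

```bash
mkdir -p pics; python3 - <<'E'
from cell import env
import cv2,numpy as np,json
s=env.state()
print({k:np.round(v,4).tolist() for k,v in s.items()}, env.grip_point_offset)
d={}
for n in("side","top"):
    r=env.read_camera(n); cv2.imwrite(f"pics/{n}0.png",r["frame"][:,:,::-1]); d[n]=r
    print(n,np.round(r["intrinsics"],1).tolist(),np.round(r["extrinsics"],3).tolist())
np.savez("cams.npz",**{n+k:d[n][k] for n in d for k in d[n]})
E
```

```text
{'time': 0.0, 'q': [-1.3125, 0.6159, -0.0126, 1.4249, 0.0081, 1.1034, -0.0404], 'qd': [0.0001, -0.0002, -0.0009, 0.0027, 0.0005, -0.002, 0.0012], 'tau': [0.0015, -45.894, 0.2093, -16.5746, -0.0612, 0.0204, 0.0002], 'tcp_pos': [0.1824, 0.6231, 0.2175], 'ee_rot': [-0.4457, -3.1095, 0.0039], 'wrist_force': [-0.1989, 0.5207, -1.0401], 'moment': [-0.0317, 0.02, -0.007], 'gripper_force': 0.0, 'gripper_width': 0.0926} 0.0188
side [[514.1, 0.0, 324.9], [0.0, 514.1, 202.5], [0.0, 0.0, 1.0]] [[0.874, -0.485, -0.008, -0.531], [-0.378, -0.671, -0.638, 0.235], [0.304, 0.561, -0.77, 1.263], [0.0, 0.0, 0.0, 1.0]]
top [[440.3, 0.0, 316.2], [0.0, 440.3, 204.0], [0.0, 0.0, 1.0]] [[-0.029, -1.0, -0.007, -0.052], [-0.998, 0.029, -0.05, 0.588], [0.05, 0.005, -0.999, 1.109], [0.0, 0.0, 0.0, 1.0]]
```

View pics/top0.png

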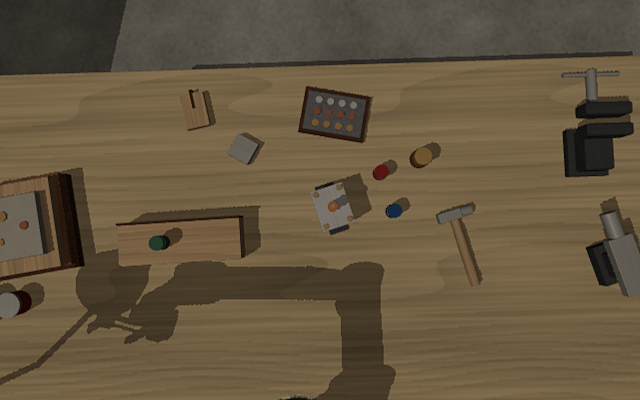

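View pics/side0.png

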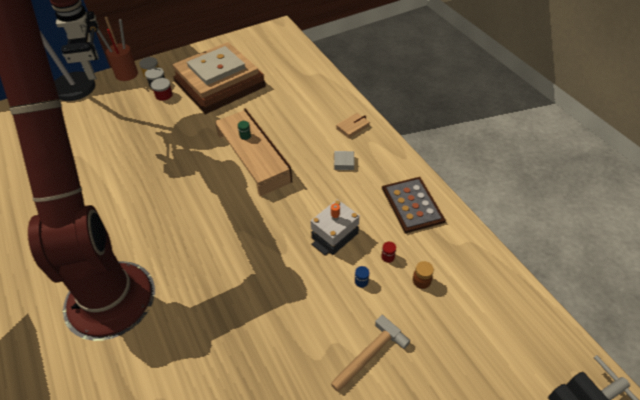

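The top view shows the green tin at (158,242) on the shelf (118..243, 218..265). The cutter is at (335,207) with the punch head at (334,206), red tin at (381,172), blue at (394,211), jar at (421,157) and hammer at (460,240). The side view agrees: red (389,251), blue (362,276), green (244,130), punch (336,210).

```bash
cat > h.py <<'E'
import numpy as np,cv2
from scipy.optimize import least_squares
def load(f="cams.npz"):
    d=np.load(f); return {n:(d[n+"frame"],d[n+"intrinsics"],d[n+"extrinsics"]) for n in("side","top")}
def proj(c,P):
    P=np.atleast_2d(P); p=P@c[2][:3,:3].T+c[2][:3,3]; p=p@c[1].T; return p[:,:2]/p[:,2:]
def back(c,uv,z):
    r=np.linalg.inv(c[1])@[uv[0],uv[1],1]; R,t=c[2][:3,:3],c[2][:3,3]
    o=-R.T@t; d=R.T@r; return (o+d*(z-o[2])/d[2])
def mask(img,col,roi):
    h=cv2.cvtColor(img,cv2.COLOR_RGB2HSV).astype(int); H,S,V=h[...,0],h[...,1],h[...,2]
    m={"red":((H<5)|(H>172))&(S>150)&(V>50),"blue":(H>100)&(H<130)&(S>110)&(V>30),
       "green":(H>60)&(H<95)&(S>90)&(V>20),"orange":(H>4)&(H<14)&(S>140)&(V>120)}[col]
    o=np.zeros(m.shape,np.uint8);u,v,r=roi;o[v-r:v+r,u-r:u+r]=m[v-r:v+r,u-r:u+r]
    n,l,st,_=cv2.connectedComponentsWithStats(o)
    k=1+np.argmax(st[1:,4]); return (l==k), st[k]
def box(m): # silhouette bounding box edges
    v,u=np.nonzero(m); return np.array([u.min()-.5,u.max()+.5,v.min()-.5,v.max()+.5])
def cyl(x,y,z0,z1,r):
    a=np.linspace(0,6.283,60); return np.array([[x+r*np.cos(t),y+r*np.sin(t),z] for z in(z0,z1) for t in a])
def fit(cs,col,rois,z0,z1,r):
    obs={n:box(mask(cs[n][0],col,rois[n])[0]) for n in rois}
    def f(p):
        o=[]
        for n in rois:
            q=proj(cs[n],cyl(p[0],p[1],z0,z1,r)); b=np.array([q[:,0].min(),q[:,0].max(),q[:,1].min(),q[:,1].max()])
            o+=list(b-obs[n])
        return o
    x0=back(cs["top"],rois["top"][:2],z1)[:2]
    s=least_squares(f,x0,loss="soft_l1"); return s.x,np.round(s.fun,1)
E
python3 - <<'E'
from h import *
cs=load()
for c,ro,z0,z1,r in[("red",{"top":(381,172,14),"side":(389,251,16)},0,.047,.018),("blue",{"top":(394,211,14),"side":(362,276,16)},0,.047,.018),
 ("green",{"top":(158,242,14),"side":(244,130,16)},.06,.107,.018),("orange",{"top":(334,206,12),"side":(336,210,12)},.092,.124,.012)]:
    x,f=fit(cs,c,ro,z0,z1,r); print(c,np.round(x,4),f)
    for n in ro: print(' ',n,box(mask(cs[n][0],c,ro[n])[0]))
im=cs["top"][0]
a=cv2.resize(im[205:275,105:265],None,fx=5,fy=5,interpolation=cv2.INTER_CUBIC)[:,:800]
b=cv2.resize(im[155:245,295:435],None,fx=5,fy=5,interpolation=cv2.INTER_CUBIC)
c=np.zeros((600,800,3),np.uint8); 
a=cv2.resize(im[208:268,110:260],None,fx=5.3,fy=5,interpolation=cv2.INTER_CUBIC)
c[:300,:795]=a
c[300:,:300]=cv2.resize(im[177:237,305:365],None,fx=5,fy=5,interpolation=cv2.INTER_CUBIC)
c[300:,310:710]=cv2.resize(cs["side"][0][195:255,300:380],None,fx=5,fy=5,interpolation=cv2.INTER_CUBIC)
cv2.imwrite("pics/crop1.png",c[:,:,::-1])
E
```

```text
red [ 0.6631 -0.234 ] [-1.1  0.6 -0.9  0.4 -1.8  0.9 -0.5  1.5]
  top [373.5 388.5 164.5 179.5]
  side [382.5 395.5 241.5 261.5]
blue [ 0.564  -0.2622] [-0.9  0.5 -0.5  0.4 -1.9  1.5 -1.2  8.4]
  top [385.5 401.5 203.5 217.5]
  side [355.5 367.5 266.5 279.5]
green [0.5029 0.3154] [-3.3  4.  -1.   0.8 -3.   2.2 -2.9  9.1]
  top [148.5 163.5 235.5 249.5]
  side [238.5 247.5 121.5 129.5]
orange [ 0.5774 -0.1064] [-1.4  0.2 -1.5  0.4 -0.4  0.2  0.1  4.4]
  top [328.5 337.5 201.5 210.5]
  side [330.5 339.5 202.5 213.5]
```

View pics/crop1.png

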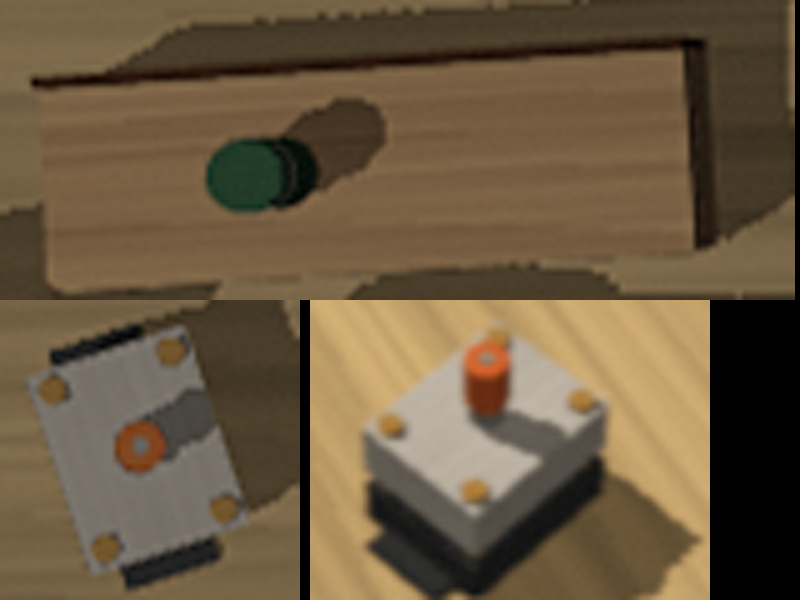

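The crop shows the board corners at about (50,290), (693,248), (686,47) and (38,86) in crop pixels. The green lid is centred at (247,176), the punch head at (140,446), and the brass caps at (53,389), (171,351), (226,508) and (106,547).

```bash
python3 - <<'E'
from h import *
cs=load();t=cs["top"]
A=lambda p:(110+(p[0]+.5)/5.3-.5,208+(p[1]+.5)/5-.5)
B=lambda p:(305+(p[0]+.5)/5-.5,177+(p[1]-300+.5)/5-.5)
pr=lambda *a:print(*[np.round(x,4) for x in a])
S=[back(t,A(p),.06)[:2] for p in[(50,290),(693,248),(686,47),(38,86)]]
for s in S: pr(s)
fl,fr,br,bl=S; m=(fl+fr+br+bl)/4; d=(fl+bl-fr-br); pr("shelf",m,np.degrees(np.arctan2(d[1],d[0])), np.linalg.norm(fl-fr),np.linalg.norm(bl-br),np.linalg.norm(fl-bl))
pr("green lid",back(t,A((247,176)),.107))
C=[back(t,B(p),.082)[:2] for p in[(53,389),(171,351),(226,508),(106,547)]]
for c in C: pr(c)
m=sum(C)/4; d=C[1]+C[0]-C[2]-C[3]; pr("cutter",m,np.degrees(np.arctan2(d[1],d[0])),np.linalg.norm(C[0]-C[1]),np.linalg.norm(C[1]-C[2]))
pr("head",back(t,B((140,446)),.124))
pr("side head",back(cs["side"],(300+(487-310)/5-.5+.1,195+(358-300)/5-.4),.124))
E
```

```text
[0.448  0.4164]
[0.46   0.1199]
[0.558  0.1211]
[0.5475 0.4213]Traceback (most recent call last):
  File "<stdin>", line 8, in <module>
  File "<stdin>", line 5, in <lambda>
    return _wrapfunc(a, 'round', decimals=decimals, out=out)
    return _wrapit(obj, method, *args, **kwds)
    result = getattr(arr, method)(*args, **kwds)
numpy._core._exceptions._UFuncNoLoopError: ufunc 'multiply' did not contain a loop with signature matching types (dtype('<U5'), dtype('float64')) -> None
```

```bash
python3 - <<'E'
from h import *
cs=load();t=cs["top"]
A=lambda p:(110+(p[0]+.5)/5.3-.5,208+(p[1]+.5)/5-.5)
B=lambda p:(305+(p[0]+.5)/5-.5,177+(p[1]-300+.5)/5-.5)
S=[back(t,A(p),.06)[:2] for p in[(50,290),(693,248),(686,47),(38,86)]]
fl,fr,br,bl=S; m=sum(S)/4; d=(fl+bl-fr-br); print("shelf",m,np.degrees(np.arctan2(d[1],d[0])), np.linalg.norm(fl-fr),np.linalg.norm(bl-br),np.linalg.norm(fl-bl),np.linalg.norm(fr-br))
g=back(t,A((247,176)),.107);u=d/np.linalg.norm(d);print("green lid",g,"along",(g[:2]-m)@u,"across",(g[:2]-m)@[u[1],-u[0]])
C=[back(t,B(p),.082)[:2] for p in[(53,389),(171,351),(226,508),(106,547)]]
m=sum(C)/4; d=C[1]+C[0]-C[2]-C[3]; print("cutter",m,np.degrees(np.arctan2(d[1],d[0])),np.linalg.norm(C[0]-C[1]),np.linalg.norm(C[1]-C[2]))
print("head",back(t,B((140,446)),.124),"jar",back(t,(421,157),.06),"side head",back(cs["side"],(335,206.2),.124))
from cell import env
from scipy.spatial.transform import Rotation as R
print(R.from_rotvec(env.state()["ee_rot"]).as_matrix().round(3))
r=env.read_camera("wrist");e=r["extrinsics"];T=np.eye(4);T[:3,:3]=R.from_rotvec(env.state()["ee_rot"]).as_matrix();T[:3,3]=env.state()["tcp_pos"]
print((e@T).round(4).tolist(),r["intrinsics"].round(1).tolist())
E
```

```text
shelf [0.50339042 0.26967514] 92.16666755247441 0.29675091693717265 0.3003592819484023 0.09969364898640735 0.09800965588241754
green lid [0.50211693 0.30752565 0.107     ] along 0.03787159504737937 across 0.00015841496661659227
cutter [ 0.57663677 -0.10733742] 17.172436951425645 0.05956308638567949 0.07980111363942687
head [ 0.57597885 -0.10653833  0.124     ] jar [ 0.69258835 -0.32932085  0.06      ] side head [ 0.57770545 -0.10634148  0.124     ]
[[-0.96   0.281 -0.001]
 [ 0.281  0.96  -0.002]
 [-0.    -0.002 -1.   ]]
[[-0.0003, 1.0, -0.0007, 0.0002], [-0.9563, -0.0005, -0.2925, 0.0297], [-0.2925, 0.0006, 0.9563, 0.1824], [0.0, 0.0, 0.0, 1.0]] [[312.4, 0.0, 315.8], [0.0, 312.4, 199.6], [0.0, 0.0, 1.0]]
```

```bash
cat >> h.py <<'E'
def plan(p0,psi0,p1,psi1,n):
    """rows tx,ty,tz,rz for n even steps (tool down); units of the tool"""
    d=(np.array(p1)-p0)/n; dp=(psi1-psi0)/n; o=[]
    for k in range(n):
        a=np.radians(psi0+k*dp); x=np.array([-np.sin(a),np.cos(a)]); y=np.array([np.cos(a),np.sin(a)])
        o.append([round(float(v),2) for v in(d[:2]@x/.03,d[:2]@y/.03,-d[2]/.03,-dp/4)])
    return o
E
python3 - <<'E'
from h import *
for r in plan([.1824,.6231,.2175],73.7,[.53,.25,.2175],2.2,20): print(r)
E
```

```text
[-0.73, -0.43, -0.0, 0.89]
[-0.76, -0.39, -0.0, 0.89]
[-0.78, -0.34, -0.0, 0.89]
[-0.8, -0.29, -0.0, 0.89]
[-0.82, -0.24, -0.0, 0.89]
[-0.83, -0.19, -0.0, 0.89]
[-0.84, -0.14, -0.0, 0.89]
[-0.85, -0.08, -0.0, 0.89]
[-0.85, -0.03, -0.0, 0.89]
[-0.85, 0.02, -0.0, 0.89]
[-0.85, 0.07, -0.0, 0.89]
[-0.84, 0.13, -0.0, 0.89]
[-0.83, 0.18, -0.0, 0.89]
[-0.82, 0.23, -0.0, 0.89]
[-0.8, 0.28, -0.0, 0.89]
[-0.78, 0.33, -0.0, 0.89]
[-0.76, 0.38, -0.0, 0.89]
[-0.74, 0.43, -0.0, 0.89]
[-0.71, 0.47, -0.0, 0.89]
[-0.68, 0.51, -0.0, 0.89]
```

Call:
servo_tool --pt "1 -0.73 -0.43 0 0 0 0.89" --pt "1 -0.76 -0.39 0 0 0 0.89" --pt "1 -0.78 -0.34 0 0 0 0.89" --pt "1 -0.8 -0.29 0 0 0 0.89" --pt "1 -0.82 -0.24 0 0 0 0.89"

```text
time: 0.57
tcp_pos: [0.2704, 0.5293, 0.2183]
ee_rot: [-0.926, -3.002, 0.001]
wrist_force: [-0.5, -0.0, -0.2]
gripper_width: 0.0928
gripper_force: 0.0
```

Call:
servo_tool --pt "1 -0.83 -0.19 0 0 0 0.89" --pt "1 -0.84 -0.14 0 0 0 0.89" --pt "1 -0.85 -0.08 0 0 0 0.89" --pt "1 -0.85 -0.03 0 0 0 0.89" --pt "1 -0.85 0.02 0 0 0 0.89"

```text
time: 0.98
tcp_pos: [0.3576, 0.4361, 0.2184]
ee_rot: [-1.379, -2.822, 0.001]
wrist_force: [0.4, -0.2, 0.3]
gripper_width: 0.0931
gripper_force: 0.0
```

Call:
servo_tool --pt "1 -0.85 0.07 0 0 0 0.89" --pt "1 -0.84 0.13 0 0 0 0.89" --pt "1 -0.83 0.18 0 0 0 0.89" --pt "1 -0.82 0.23 0 0 0 0.89" --pt "1 -0.8 0.28 0 0 0 0.89"

```text
time: 1.4
tcp_pos: [0.4447, 0.343, 0.2184]
ee_rot: [-1.799, -2.575, 0.001]
wrist_force: [0.1, -0.6, 0.2]
gripper_width: 0.0928
gripper_force: 0.0
```

Call:
servo_tool --pt "1 -0.78 0.33 0 0 0 0.89" --pt "1 -0.76 0.38 0 0 0 0.89" --pt "1 -0.74 0.43 0 0 0 0.89" --pt "1 -0.71 0.47 0 0 0 0.89" --pt "1 -0.68 0.51 0 0 0 0.89"

```text
time: 1.82
tcp_pos: [0.532, 0.25, 0.2184]
ee_rot: [-2.176, -2.266, 0.001]
wrist_force: [1.1, -0.4, 0.5]
gripper_width: 0.093
gripper_force: 0.0
```

Call:
servo_tool --pt "0.4 0 0 0 0 0 0"

```text
time: 1.9
tcp_pos: [0.5354, 0.2444, 0.2186]
ee_rot: [2.181, 2.253, -0.002]
wrist_force: [0.9, -0.6, 0.4]
gripper_width: 0.09
gripper_force: 0.0
```

```bash
cat >> h.py <<'E'
from scipy.spatial.transform import Rotation as Ro
def pose(env):
    s=env.state(); M=Ro.from_rotvec(s["ee_rot"]).as_matrix()
    print("t",round(s["time"],2),"p",np.round(s["tcp_pos"],4),"psi",round(float(np.degrees(np.arctan2(M[1,1],M[0,1]))),2),"z",M[:,2].round(4),"F",np.round(s["wrist_force"],2),"w",round(s["gripper_width"],4),"gf",round(s["gripper_force"],1)); return s
E
python3 - <<'E'
from h import *; from cell import env
pose(env)
r=env.read_camera("wrist"); cv2.imwrite("pics/w1.png",r["frame"][:,:,::-1]); c=(r["frame"],r["intrinsics"],r["extrinsics"])
print(proj(c,[.502,.3075,.107]).round(1))
E
```

```text
t 1.9 p [0.5354 0.2444 0.2186] psi 1.85 z [ 0.0033 -0.0048 -1.    ] F [ 0.89 -0.6   0.42] w 0.09 gf 0.0
[[279.  124.8]]
```

Call:
servo_tool --pt "0.4 -1 0.1 0 0 0 0" --pt "0.4 -1 0.1 0 0 0 0" --pt "0.4 -1 0.1 0 0 0 0" --pt "0.4 -1 0.1 0 0 0 0" --pt "0.4 -1 0.1 0 0 0 0"

```text
time: 2.37
tcp_pos: [0.5523, 0.1023, 0.2184]
ee_rot: [-2.168, -2.272, -0.0]
wrist_force: [-0.1, 0.2, -0.5]
gripper_width: 0.065
gripper_force: 0.0
```

Call:
servo_tool --pt "0.4 -1 0.1 0 0 0 0" --pt "0.4 -1 0.1 0 0 0 0" --pt "0.4 -1 0.1 0 0 0 0" --pt "0.4 -1 0.1 0 0 0 0" --pt "0.4 -1 0.1 0 0 0 0"

```text
time: 2.78
tcp_pos: [0.5743, -0.0468, 0.2184]
ee_rot: [-2.168, -2.271, -0.001]
wrist_force: [1.1, 0.5, 0.5]
gripper_width: 0.0649
gripper_force: 0.0
```

Call:
servo_tool --pt "0.4 -1 0.1 0 0 0 0" --pt "0.4 -1 0.1 0 0 0 0" --pt "0.4 -1 0.1 0 0 0 0" --pt "0.4 -1 0.1 0 0 0 0" --pt "0.4 0 0 0 0 0 0"

```text
time: 3.2
tcp_pos: [0.5908, -0.174, 0.2186]
ee_rot: [2.179, 2.258, -0.007]
wrist_force: [-0.8, -0.5, 0.4]
gripper_width: 0.0651
gripper_force: 0.0
```

Call:
servo_tool --pt "0.4 0 0 0 0 0 0"

```text
time: 3.28
tcp_pos: [0.5913, -0.1676, 0.2182]
ee_rot: [-2.175, -2.266, 0.001]
wrist_force: [-0.2, 0.9, -0.2]
gripper_width: 0.0653
gripper_force: 0.0
```

```bash
python3 - <<'E'
from h import *; from cell import env
pose(env)
r=env.read_camera("wrist"); cv2.imwrite("pics/w2.png",r["frame"][:,:,::-1]); c=(r["frame"],r["intrinsics"],r["extrinsics"])
np.savez("w2.npz",f=c[0],k=c[1],e=c[2])
for n,p in dict(red=(.663,-.234,.047),blue=(.564,-.262,.047),head=(.5765,-.1065,.124)).items(): print(n,proj(c,p).round(1))
E
```

```text
t 3.28 p [ 0.5913 -0.1676  0.2182] psi 2.37 z [-8.e-04  3.e-04 -1.e+00] F [-0.2   0.9  -0.21] w 0.0653 gf 0.0
red [[374.6 238.8]]
blue [[289.8 257.2]]
head [[300.7 129.9]]
```

View pics/w2.png

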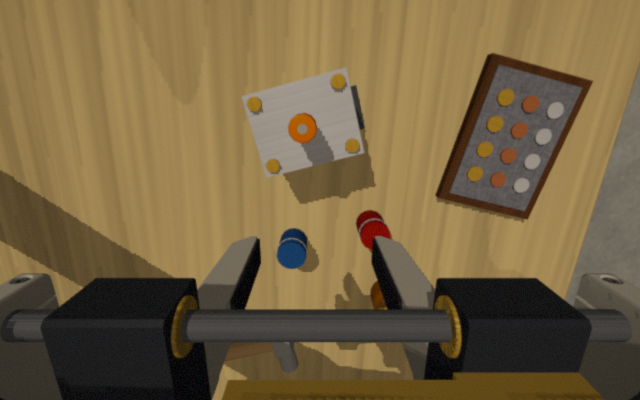

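The wrist picture shows the blue tin at (292,247) with its lid near (292,256). The red tin's lid is near (375,236) and partly behind a finger. The punch head is at (303,128), and the jar is behind the right finger at (378,292).

```bash
cat >> h.py <<'E'
def fit1(c,col,roi,z0,z1,r,x0):
    m,_=mask(c[0],col,roi); m=cv2.morphologyEx(m.astype(np.uint8),cv2.MORPH_CLOSE,np.ones((7,7)))
    o=box(m)
    def f(p):
        q=proj(c,cyl(p[0],p[1],z0,z1,r)); return np.array([q[:,0].min(),q[:,0].max(),q[:,1].min(),q[:,1].max()])-o
    s=least_squares(f,x0); return s.x.round(4),s.fun.round(1),o
E
python3 - <<'E'
from h import *
d=np.load("w2.npz");c=(d["f"],d["k"],d["e"])
print(fit1(c,"blue",(292,248,28),0,.047,.018,[.564,-.262]))
print(fit1(c,"red",(372,230,26),0,.047,.018,[.663,-.234]))
print(fit1(c,"orange",(303,128,20),.092,.124,.012,[.5765,-.1065]))
hs=cv2.cvtColor(c[0],cv2.COLOR_RGB2HSV);print(hs[215:250:5,372].tolist())
E
```

```text
(array([ 0.5656, -0.2674]), array([-1.4,  1.6, -7.4,  7.1]), array([277.5, 305.5, 239.5, 267.5]))
(array([ 0.6659, -0.2372]), array([-3. ,  2.6, -5.9,  5.7]), array([359.5, 389.5, 219.5, 249.5]))
(array([ 0.5705, -0.1137]), array([-10.9,  12.2, -13. ,  12.6]), array([289.5, 296.5, 134.5, 140.5]))
[[2, 255, 90], [5, 136, 105], [3, 253, 123], [2, 245, 123], [3, 240, 123], [2, 224, 82], [2, 224, 75]]
```

```bash
sed -i 's/    k=1+np.argmax(st\[1:,4\]); return (l==k), st\[k\]/    return o>0, None/' h.py; python3 - <<'E'
from h import *
d=np.load("w2.npz");c=(d["f"],d["k"],d["e"])
print(fit1(c,"blue",(292,248,28),0,.047,.018,[.564,-.262]))
print(fit1(c,"red",(370,230,24),0,.047,.018,[.663,-.234]))
print(fit1(c,"orange",(303,128,20),.092,.124,.012,[.5765,-.1065]))
im=c[0]; o=np.zeros((560,800,3),np.uint8)
o[:,:400]=cv2.resize(im[215:271,270:310],(400,560),interpolation=cv2.INTER_NEAREST); o[:,400:]=cv2.resize(im[100:156,280:320],(400,560),interpolation=cv2.INTER_NEAREST)
cv2.imwrite("pics/w2c.png",o[:,:,::-1])
E
```

```text
(array([ 0.5655, -0.2599]), array([-1.5,  1.7, -1.6,  1.6]), array([277.5, 305.5, 228.5, 267.5]))
(array([ 0.6636, -0.2313]), array([-1.4,  1.2, -1.2,  1.2]), array([356.5, 389.5, 210.5, 249.5]))
(array([ 0.5775, -0.1051]), array([-0.2,  0.2, -0.6,  0.5]), array([287.5, 316.5, 112.5, 142.5]))
```

View pics/w2c.png

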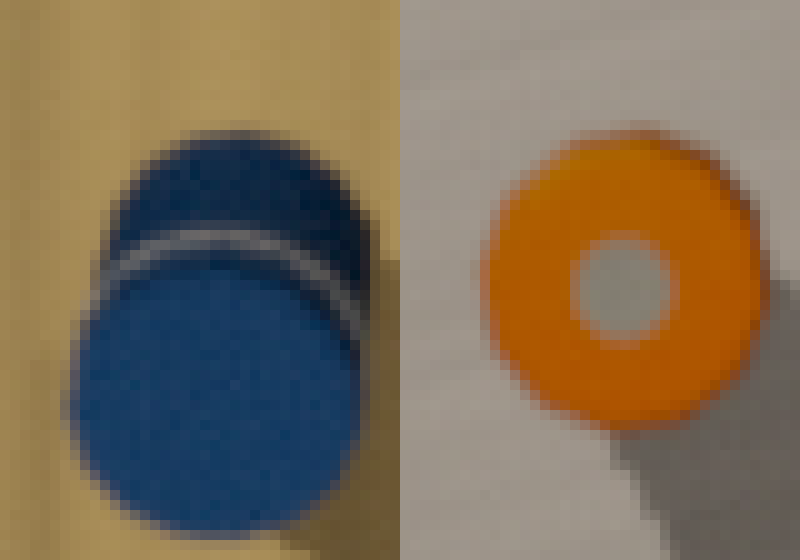

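The blue tin and its band show cleanly, spanning (277.5–305.5, 228.5–267.5). The punch head is a clean circle centred at (302,127.5).

Call:
servo_tool --pt "0.4 -0.76 -0.25 0 0 0 0" --pt "0.4 -0.76 -0.25 0.5 0 0 0" --pt "0.4 -0.76 -0.24 0.8 0 0 0" --pt "0.4 -0.75 -0.24 0.8 0 0 0" --pt "0.4 0 0 0.8 0 0 0"

```text
time: 3.75
tcp_pos: [0.5646, -0.2626, 0.1314]
ee_rot: [2.175, 2.263, -0.004]
wrist_force: [0.1, -0.5, -0.2]
gripper_width: 0.0655
gripper_force: 0.0
```

Call:
servo_tool --pt "0.4 0 0 0 0 0 0" --pt "0.4 0 0 0 0 0 0" --pt "0.4 0 0 0 0 0 0"

```text
time: 4.0
tcp_pos: [0.5682, -0.2562, 0.1328]
ee_rot: [2.167, 2.273, 0.004]
wrist_force: [0.1, 0.6, 0.3]
gripper_width: 0.0651
gripper_force: 0.0
```

```bash
python3 - <<'E'
from h import *; from cell import env
for i in range(3): pose(env); r=env.read_camera("wrist")
c=(r["frame"],r["intrinsics"],r["extrinsics"]); print(proj(c,[.5655,-.26,.047]))
s=env.state();T=np.linalg.inv(c[2]);print(T[:3,3])
h=c[0]; print(fit1(c,"red",(400,150,60),0,.047,.018,[.6636,-.2313]))
cv2.imwrite("pics/w3.png",h[:,:,::-1])
E
```

```text
t 4.0 p [ 0.5682 -0.2562  0.1328] psi 2.73 z [ 0.0023  0.0012 -1.    ] F [0.08 0.63 0.35] w 0.0651 gf 0.0
t 4.05 p [ 0.5684 -0.2568  0.1334] psi 2.71 z [ 3.3e-03  2.0e-04 -1.0e+00] F [-0.12 -0.33 -0.04] w 0.065 gf 0.0
t 4.1 p [ 0.5682 -0.2573  0.1335] psi 2.67 z [ 3.5e-03 -3.0e-04 -1.0e+00] F [ 0.12  0.56 -1.05] w 0.0651 gf 0.0
[[311.98878662 207.61143345]]
[ 0.56394315 -0.17574399  0.29939505]
(array([ 0.663 , -0.2319]), array([-2.4,  2. , -1.7,  1.7]), array([397.5, 450.5, 152.5, 199.5]))
```

Call:
servo_tool --pt "0.4 -0.1 -0.09 0.8 0 0 0.12" --pt "0.4 0 0 1 0 0 0" --pt "0.4 0 0 1 0 0 0" --pt "0.4 0 0 0.8 0 0 0" --pt "0.4 0 0 0.4 0 0 0"

```text
time: 4.57
tcp_pos: [0.563, -0.2605, 0.0097]
ee_rot: [-2.179, -2.259, 0.001]
wrist_force: [-0.4, 0.5, 0.3]
gripper_width: 0.0653
gripper_force: 0.0
```

Call:
servo_tool --pt "0.4 0 0 0 0 0 0" --pt "-0.6 0 0 0 0 0 0" --pt "-0.6 0 0 0 0 0 0" --pt "-0.6 0 0 0 0 0 0" --pt "-0.6 0 0 0 0 0 0" --newtons 12

```text
time: 4.98
tcp_pos: [0.5648, -0.2625, 0.0134]
ee_rot: [2.18, 2.258, 0.002]
wrist_force: [0.3, 0.2, -0.1]
gripper_width: 0.0426
gripper_force: 0.0
```

Call:
servo_tool --pt "-0.6 0 0 0 0 0 0" --pt "-0.6 0 0 0 0 0 0" --pt "-0.6 0 0 0 0 0 0"

```text
time: 5.23
tcp_pos: [0.5646, -0.2623, 0.0129]
ee_rot: [2.181, 2.259, 0.001]
wrist_force: [-1.1, 0.6, 6.1]
gripper_width: 0.0358
gripper_force: 12.0
```

```bash
python3 - <<'E'
from h import *; from cell import env
pose(env)
E
```

```text
t 5.23 p [ 0.5646 -0.2623  0.0129] psi 2.01 z [ 2.1e-03 -8.0e-04 -1.0e+00] F [-1.15  0.62  6.12] w 0.0358 gf 12.0
```

Call:
servo_tool --pt "-0.6 0 0 -0.3 0 0 0" --pt "-0.6 0 0 -0.7 0 0 0" --pt "-0.6 0 0 -1 0 0 0" --pt "-0.6 0 0 -1 0 0 0" --pt "-0.6 0 0 -1 0 0 0" --newtons 20

```text
time: 5.65
tcp_pos: [0.5628, -0.2617, 0.1327]
ee_rot: [-2.181, -2.258, 0.001]
wrist_force: [1.1, -1.1, -0.8]
gripper_width: 0.0355
gripper_force: 20.0
```

Call:
servo_tool --pt "-0.6 0 0 -1 0 0 0" --pt "-0.6 0 0 -1 0 0 0" --pt "-0.6 0.3 0 -0.8 0 0 0" --pt "-0.6 0.6 -0.04 -0.2 0 0 0" --pt "-0.6 0.9 -0.08 0 0 0 0"

```text
time: 6.07
tcp_pos: [0.5585, -0.2114, 0.2247]
ee_rot: [2.183, 2.25, 0.0]
wrist_force: [0.1, -0.1, -1.7]
gripper_width: 0.0354
gripper_force: 20.0
```

Call:
servo_tool --pt "-0.6 1 -0.08 0 0 0 0" --pt "-0.6 1 -0.08 0 0 0 0" --pt "-0.6 1 -0.08 0 0 0 0" --pt "-0.6 1 -0.08 0 0 0 0" --pt "-0.6 1 -0.08 0 0 0 0"

```text
time: 6.48
tcp_pos: [0.5399, -0.0573, 0.2216]
ee_rot: [-2.182, -2.259, 0.001]
wrist_force: [-0.2, -0.2, -1.4]
gripper_width: 0.0356
gripper_force: 20.0
```

Call:
servo_tool --pt "-0.6 1 -0.08 0 0 0 0" --pt "-0.6 1 -0.08 0 0 0 0" --pt "-0.6 1 -0.08 0 0 0 0" --pt "-0.6 1 -0.08 0 0 0 0" --pt "-0.6 1 -0.08 0 0 0 0"

```text
time: 6.9
tcp_pos: [0.5227, 0.092, 0.2217]
ee_rot: [-2.182, -2.259, 0.002]
wrist_force: [0.6, -0.6, -0.3]
gripper_width: 0.0357
gripper_force: 20.0
```

Call:
servo_tool --pt "-0.6 1 -0.08 0 0 0 0" --pt "-0.6 1 -0.08 0 0 0 0" --pt "-0.6 0.9 -0.08 0 0 0 0" --pt "-0.6 0.6 -0.08 0 0 0 0" --pt "-0.6 0.3 0 0 0 0 0"

```text
time: 7.32
tcp_pos: [0.5083, 0.208, 0.2213]
ee_rot: [-2.175, -2.264, 0.001]
wrist_force: [0.4, 0.0, -0.9]
gripper_width: 0.0359
gripper_force: 20.0
```

Call:
servo_tool --pt "-0.6 0 0 0 0 0 0" --pt "-0.6 0 0 0 0 0 0" --pt "-0.6 0 0 0 0 0 0" --pt "-0.6 0 0 0 0 0 0"

```text
time: 7.65
tcp_pos: [0.5106, 0.2021, 0.2218]
ee_rot: [2.186, 2.255, -0.001]
wrist_force: [-0.8, -0.4, -1.6]
gripper_width: 0.0357
gripper_force: 20.0
```

```bash
python3 - <<'E'
from h import *; from cell import env
s=pose(env)
r=env.read_camera("wrist");c=(r["frame"],r["intrinsics"],r["extrinsics"]); np.savez("w4.npz",f=c[0],k=c[1],e=c[2])
cv2.imwrite("pics/w4.png",c[0][:,:,::-1])
print(proj(c,[.502,.3075,.107]),proj(c,s["tcp_pos"]))
E
```

```text
t 7.65 p [0.5106 0.2021 0.2218] psi 1.8 z [ 2.0e-04 -1.2e-03 -1.0e+00] F [-0.81 -0.41 -1.59] w 0.0357 gf 20.0
[[309.31199814  74.0834093 ]] [[315.68293552 250.30571079]]
```

View pics/w4.png

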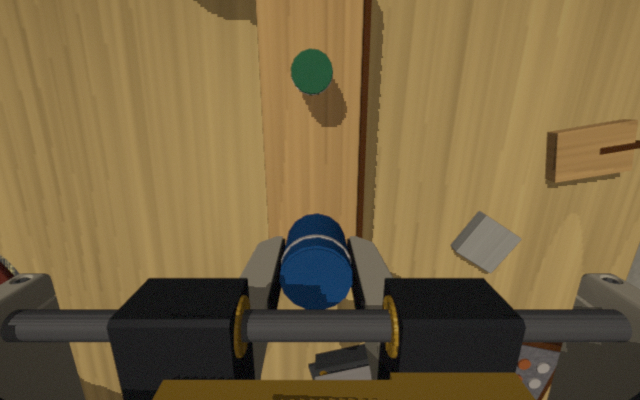

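Wrist view: green lid at (312,72), and the blue tin held upright between the pads with its lid near (317,272). The board's front edge runs from (258,0) to (270,240), and the strip is at about u=360–370.

```bash
python3 - <<'E'
from h import *
d=np.load("w4.npz");c=(d["f"],d["k"],d["e"])
print(fit1(c,"green",(312,72,26),.1065,.107,.018,[.502,.3075]))
print(fit1(c,"green",(312,72,26),.06,.107,.018,[.502,.3075]))
print(fit1(c,"blue",(317,262,50),.2088,.2558,.018,[.5106,.2021]))
g=cv2.cvtColor(c[0],cv2.COLOR_RGB2GRAY).astype(int)
L=cv2.cvtColor(c[0],cv2.COLOR_RGB2HSV).astype(int)
for v in(40,100,130,160,190,220): print(v,c[0][v,252:280].sum(1).tolist(),'|',c[0][v,346:382].sum(1).tolist())
E
```

```text
(array([0.5038, 0.3091]), array([-1.5,  1.5, -1.1,  1.3]), array([291.5, 331.5,  49.5,  93.5]))
(array([0.5038, 0.3095]), array([-1.5,  1.5, -1.6,  2.2]), array([291.5, 331.5,  49.5,  93.5]))
(array([0.5105, 0.2035]), array([-0.6,  0.6, -2. ,  1.9]), array([278.5, 352.5, 213.5, 309.5]))
40 [369, 373, 374, 366, 372, 344, 338, 362, 372, 380, 386, 383, 378, 379, 378, 374, 375, 376, 378, 369, 376, 369, 367, 366, 362, 358, 356, 357] | [373, 378, 374, 373, 363, 362, 361, 364, 367, 369, 374, 381, 376, 371, 367, 317, 197, 104, 122, 138, 135, 128, 119, 139, 213, 243, 239, 245, 235, 237, 239, 230, 232, 223, 223, 238]
100 [386, 385, 379, 383, 386, 390, 391, 392, 395, 364, 370, 368, 371, 380, 380, 378, 374, 369, 370, 372, 371, 364, 365, 366, 356, 359, 355, 353] | [378, 377, 368, 362, 360, 363, 371, 375, 370, 367, 378, 371, 362, 316, 193, 111, 115, 116, 112, 127, 126, 164, 225, 247, 233, 236, 232, 234, 233, 235, 231, 231, 246, 337, 366, 356]
130 [391, 385, 385, 387, 384, 387, 395, 391, 388, 387, 348, 335, 360, 370, 369, 374, 373, 369, 366, 362, 357, 366, 364, 363, 359, 358, 358, 357] | [370, 366,
[... 453 characters left out ...]
238, 240, 240, 329, 356, 354, 356, 372, 381]
190 [396, 392, 392, 395, 389, 385, 387, 384, 390, 384, 385, 390, 396, 395, 363, 352, 360, 360, 361, 358, 362, 351, 347, 348, 350, 356, 352, 354] | [357, 359, 354, 369, 371, 371, 364, 362, 359, 358, 315, 200, 111, 100, 107, 118, 134, 138, 213, 235, 247, 239, 244, 247, 244, 246, 242, 238, 270, 327, 350, 374, 390, 392, 391, 388]
220 [391, 387, 393, 389, 390, 385, 387, 386, 377, 376, 381, 379, 387, 391, 392, 351, 340, 351, 361, 353, 352, 350, 346, 342, 348, 348, 355, 365] | [358, 363, 363, 366, 365, 360, 355, 357, 361, 316, 190, 104, 120, 126, 118, 131, 160, 216, 242, 246, 248, 246, 253, 252, 240, 238, 242, 326, 368, 389, 395, 389, 389, 391, 390, 377]
```

```bash
python3 - <<'E'
from h import *
d=np.load("w4.npz");c=(d["f"],d["k"],d["e"])
F=np.array([back(c,p,.06)[:2] for p in[(256.7,40),(260.7,100),(261.8,130),(263.8,160),(266,190),(267,220)]])
K=np.array([back(c,p,.06)[:2] for p in[(361.3,40),(359.2,100),(358.2,130),(357.2,160),(356.2,190),(355.2,220)]])
print(F.round(4).tolist(),K.round(4).tolist())
for P in(F,K):
    a,b=np.polyfit(P[:,1],P[:,0],1); print("slope deg",np.degrees(np.arctan(a)),[a*y+b for y in(.2172,.263,.309)])
E
```

```text
[[0.4504, 0.34], [0.453, 0.2858], [0.4536, 0.2565], [0.4551, 0.2255], [0.4569, 0.1928], [0.4574, 0.158]] [[0.5495, 0.3431], [0.5514, 0.2889], [0.5525, 0.2596], [0.5536, 0.2286], [0.5548, 0.1958], [0.5561, 0.161]]
slope deg -2.286295432060269 [np.float64(0.4554202546794997), np.float64(0.45359170911794217), np.float64(0.45175517864126863)]
slope deg -2.0866970945756345 [np.float64(0.5540462268767219), np.float64(0.552377465144427), np.float64(0.5507014162429953)]
```

Call:
servo_tool --pt "-0.6 0.66 -0.06 0 0 0 -0.1" --pt "-0.6 0.66 -0.05 0.2 0 0 0" --pt "-0.6 0.66 -0.05 0.6 0 0 0" --pt "-0.6 0 0 0.9 0 0 0" --pt "-0.6 0 0 0.9 0 0 0"

```text
time: 8.12
tcp_pos: [0.5035, 0.2648, 0.1435]
ee_rot: [2.172, 2.269, 0.004]
wrist_force: [0.7, -0.6, -1.0]
gripper_width: 0.0361
gripper_force: 20.0
```

Call:
servo_tool --pt "-0.6 0 0 0.9 0 0 0" --pt "-0.6 0 0 0.7 0 0 0" --pt "-0.6 0 0 0.3 0 0 0" --pt "-0.6 0 0 0 0 0 0" --pt "-0.6 0 0 0 0 0 0"

```text
time: 8.53
tcp_pos: [0.5038, 0.2631, 0.0871]
ee_rot: [2.175, 2.266, 0.001]
wrist_force: [0.2, 0.5, -0.2]
gripper_width: 0.0358
gripper_force: 20.0
```

```bash
python3 - <<'E'
from h import *; from cell import env
s=pose(env)
r=env.read_camera("wrist");c=(r["frame"],r["intrinsics"],r["extrinsics"]); np.savez("w5.npz",f=c[0],k=c[1],e=c[2])
cv2.imwrite("pics/w5.png",c[0][:,:,::-1])
s=pose(env);zb=s["tcp_pos"][2]-.013
print(proj(c,[.5038,.309,.107]),proj(c,[.504,.263,zb+.047]))
print(fit1(c,"blue",(317,262,65),zb,zb+.047,.018,[.504,.263]))
print(fit1(c,"green",(317,140,60),.06,.107,.018,[.502,.3075]))
E
```

```text
t 8.53 p [0.5038 0.2631 0.0871] psi 2.34 z [ 7.e-04 -1.e-04 -1.e+00] F [ 0.21  0.48 -0.21] w 0.0358 gf 20.0
t 8.58 p [0.5043 0.2635 0.0879] psi 2.35 z [ 2.2e-03  9.0e-04 -1.0e+00] F [-0.28  0.05 -0.58] w 0.0361 gf 20.0
[[319.66632787 182.04327171]] [[316.22225345 283.04460043]]
(array([0.5036, 0.2647]), array([-0.8,  0.8, -2.8,  2.6]), array([278.5, 352.5, 214.5, 309.5]))
(array([0.5037, 0.314 ]), array([-2.3,  2.3, -9.1,  8.2]), array([284.5, 355.5, 135.5, 199.5]))
```

```bash
python3 - <<'E'
from h import *
d=np.load("w5.npz");c=(d["f"],d["k"],d["e"])
print(fit1(c,"green",(317,140,60),.1065,.107,.018,[.502,.3075]))
print(fit1(c,"green",(317,160,60),.1065,.107,.018,[.502,.3075]))
E
```

```text
(array([0.5037, 0.3152]), array([-2.4,  2.4, -5. ,  5.9]), array([284.5, 355.5, 135.5, 199.5]))
(array([0.5038, 0.3118]), array([-2.2,  2.2,  2.5, -2.7]), array([284.5, 355.5, 135.5, 214.5]))
```

View pics/w5.png

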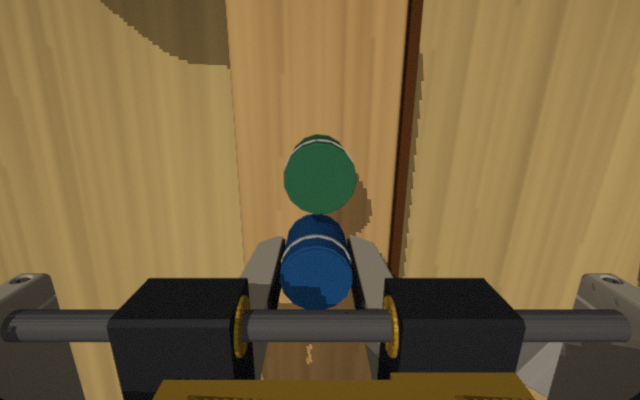

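```bash
python3 - <<'E'
from h import *
d=np.load("w5.npz");c=(d["f"],d["k"],d["e"])
print(fit1(c,"green",(317,155,59),.06,.107,.018,[.502,.3075]))
for r in (.017,.018): print(fit1(c,"blue",(317,262,65),.075,.122,r,[.504,.263]))
E
```

```text
(array([0.5039, 0.3099]), array([-2. ,  2. , -2.2,  2.1]), array([284.5, 355.5, 135.5, 213.5]))
(array([0.5036, 0.2647]), array([ 1.3, -1.3, -1.2,  1. ]), array([278.5, 352.5, 214.5, 309.5]))
(array([0.5036, 0.2647]), array([-0.8,  0.8, -2.8,  2.6]), array([278.5, 352.5, 214.5, 309.5]))
```

```bash
python3 - <<'E'
from h import *
d=np.load("w5.npz");c=(d["f"],d["k"],d["e"])
s=c[0].astype(int).sum(2)
for v in(90,120,150,180,200):
    e=c[0].astype(int); L=cv2.GaussianBlur(c[0],(1,5),0).astype(int)
    row=L[v]; gl=np.abs(row[229:256]-row[226:253]).sum(1); l=228+np.argmax(gl)
    gr=(s[v,386:418]-s[v,388:420]); r=387+np.argmax(gr)
    a,b=back(c,(l,v),.06),back(c,(r,v),.06); print(v,l,r,a[:2].round(4),b[:2].round(4),"mid",((a+b)/2)[:2].round(4),"depth",np.linalg.norm(a-b).round(4))
E
```

```text
90 230 401 [0.4502 0.3506] [0.5499 0.3546] mid [0.5    0.3526] depth 0.0998
120 235 398 [0.4525 0.3337] [0.5501 0.3376] mid [0.5013 0.3356] depth 0.0977
150 235 396 [0.4519 0.3157] [0.551  0.3197] mid [0.5014 0.3177] depth 0.0992
180 238 394 [0.4531 0.2968] [0.5519 0.3008] mid [0.5025 0.2988] depth 0.0989
200 239 392 [0.4533 0.2835] [0.5521 0.2875] mid [0.5027 0.2855] depth 0.0989
```

The green lid is at (320,177), and the blue tin is held at (316,262) in line with it. The gap between them looks near 1 cm. I'll nudge slightly and set it down.

Call:
servo_tool --pt "-0.6 -0.02 0.03 0.2 0 0 0" --pt "-0.6 0 0 0.2 0 0 0" --pt "-0.6 0 0 0.07 0 0 0" --pt "-0.6 0 0 0 0 0 0" --pt "-0.6 0 0 0 0 0 0"

```text
time: 9.0
tcp_pos: [0.5041, 0.2631, 0.0729]
ee_rot: [2.174, 2.267, 0.001]
wrist_force: [-0.8, -0.1, 0.6]
gripper_width: 0.0359
gripper_force: 20.0
```

Call:
servo_tool --pt "-0.6 0 0 0 0 0 0"

```text
time: 9.08
tcp_pos: [0.504, 0.263, 0.0728]
ee_rot: [2.174, 2.268, 0.0]
wrist_force: [-1.0, 0.3, 1.4]
gripper_width: 0.0353
gripper_force: 20.0
```

Call:
servo_tool --pt "0.15 0 0 0 0 0 0" --pt "0.15 0 0 0 0 0 0" --pt "0.15 0 0 0 0 0 0" --pt "0.15 0 0 -0.3 0 0 0" --pt "0.15 0 0 -0.8 0 0 0"

```text
time: 9.5
tcp_pos: [0.5016, 0.2621, 0.1035]
ee_rot: [-2.173, -2.266, 0.011]
wrist_force: [-0.6, 0.3, 0.0]
gripper_width: 0.0533
gripper_force: 0.0
```

Call:
servo_tool --pt "0.15 0 0 -1 0 0 0" --pt "0.15 0 0 -1 0 0 0" --pt "0.15 0 0 -1 0 0 0" --pt "0.15 -0.3 0 -0.7 0 0 0" --pt "0.4 -0.7 0.2 -0.2 0 0 0"

```text
time: 9.92
tcp_pos: [0.5119, 0.2376, 0.2271]
ee_rot: [-2.167, -2.275, -0.014]
wrist_force: [0.9, 0.0, -0.5]
gripper_width: 0.0564
gripper_force: 0.0
```

```bash
python3 - <<'E'
from h import *; from cell import env
s=pose(env)
r=env.read_camera("wrist");c=(r["frame"],r["intrinsics"],r["extrinsics"]); np.savez("w6.npz",f=c[0],k=c[1],e=c[2])
cv2.imwrite("pics/w6.png",c[0][:,:,::-1])
for col,y in(("blue",.263),("green",.309)):
    q=proj(c,[.504,y,.085])[0].round().astype(int); print(q,fit1(c,col,(*q,45),.06,.107,.018,[.504,y]))
E
```

```text
t 9.92 p [0.5119 0.2376 0.2271] psi 2.78 z [ 0.006   0.0063 -1.    ] F [ 0.88  0.01 -0.5 ] w 0.0564 gf 0.0
[308 164] (array([0.5047, 0.2614]), array([-1.3,  1.3, -3.1,  3. ]), array([290.5, 326.5, 147.5, 185.5]))
[310 116] (array([0.5041, 0.3075]), array([-1.8,  1.8, -3.3,  3.6]), array([291.5, 328.5, 100.5, 135.5]))
```

Call:
servo_tool --pt "0.4 -1 0.28 0 0 0 0" --pt "0.4 -1 0.28 0 0 0 0" --pt "0.4 -1 0.28 0 0 0 0" --pt "0.4 -1 0.28 0 0 0 0" --pt "0.4 -1 0.28 0 0 0 0"

```text
time: 10.38
tcp_pos: [0.5594, 0.0838, 0.2227]
ee_rot: [-2.175, -2.267, 0.001]
wrist_force: [0.8, 0.8, -0.3]
gripper_width: 0.065
gripper_force: 0.0
```

Call:
servo_tool --pt "0.4 -1 0.28 0 0 0 0" --pt "0.4 -1 0.28 0 0 0 0" --pt "0.4 -1 0.28 0 0 0 0" --pt "0.4 -1 0.28 0 0 0 0" --pt "0.4 -1 0.28 0 0 0 0"

```text
time: 10.8
tcp_pos: [0.6077, -0.0644, 0.2226]
ee_rot: [-2.175, -2.267, 0.001]
wrist_force: [-0.7, -0.1, 0.4]
gripper_width: 0.065
gripper_force: 0.0
```

Call:
servo_tool --pt "0.4 -1 0.28 0 0 0 0" --pt "0.4 -1 0.28 0 0 0 0" --pt "0.4 -1 0.28 0 0 0 0" --pt "0.4 -1 0.28 0 0 0 0" --pt "0.4 -0.9 0.28 0 0 0 0"

```text
time: 11.22
tcp_pos: [0.6556, -0.2102, 0.2225]
ee_rot: [-2.176, -2.266, 0.002]
wrist_force: [0.7, 0.0, -0.1]
gripper_width: 0.0652
gripper_force: 0.0
```

Call:
servo_tool --pt "0.4 -0.6 0.2 0 0 0 0" --pt "0.4 -0.2 0.06 0.3 0 0 0" --pt "0.4 0 0 0.8 0 0 0" --pt "0.4 0 0 0.8 0 0 0" --pt "0.4 0 0 0.8 0 0 0"

```text
time: 11.63
tcp_pos: [0.6643, -0.2301, 0.1401]
ee_rot: [-2.173, -2.267, -0.001]
wrist_force: [-0.3, 0.4, 0.0]
gripper_width: 0.0653
gripper_force: 0.0
```

Call:
servo_tool --pt "0.4 0 0 0 0 0 0" --pt "0.4 0 0 0 0 0 0" --pt "0.4 0 0 0 0 0 0" --pt "0.4 0 0 0 0 0 0"

```text
time: 11.97
tcp_pos: [0.6658, -0.2318, 0.1437]
ee_rot: [2.171, 2.266, 0.002]
wrist_force: [-0.6, -0.8, -0.5]
gripper_width: 0.0652
gripper_force: 0.0
```

```bash
python3 - <<'E'
from h import *; from cell import env
s=pose(env)
r=env.read_camera("wrist");c=(r["frame"],r["intrinsics"],r["extrinsics"]); np.savez("w7.npz",f=c[0],k=c[1],e=c[2])
cv2.imwrite("pics/w7.png",c[0][:,:,::-1]);s=pose(env)
q=proj(c,[.6633,-.2315,.024])[0].round().astype(int); print(q,fit1(c,"red",(*q,45),0,.047,.018,[.6633,-.2315]))
E
```

```text
t 11.97 p [ 0.6658 -0.2318  0.1437] psi 2.43 z [ 0.0034 -0.0013 -1.    ] F [-0.65 -0.85 -0.51] w 0.0652 gf 0.0
t 12.02 p [ 0.6657 -0.2319  0.1437] psi 2.42 z [ 0.0034 -0.0013 -1.    ] F [-0.05  0.6   0.08] w 0.065 gf 0.0
[313 193] (array([ 0.6637, -0.2317]), array([-0.9,  0.9, -1.6,  1.5]), array([293.5, 332.5, 171.5, 218.5]))
```

Call:
servo_tool --pt "0.4 0 -0.07 0.8 0 0 0" --pt "0.4 0 0 1 0 0 0" --pt "0.4 0 0 1 0 0 0" --pt "0.4 0 0 1 0 0 0" --pt "0.4 0 0 0.5 0 0 0"

```text
time: 12.43
tcp_pos: [0.6612, -0.2309, 0.0101]
ee_rot: [-2.172, -2.265, 0.002]
wrist_force: [-0.9, 0.4, -0.8]
gripper_width: 0.0651
gripper_force: 0.0
```

Call:
servo_tool --pt "0.4 0 0 0.06 0 0 0" --pt "-0.6 0 0 0 0 0 0" --pt "-0.6 0 0 0 0 0 0" --pt "-0.6 0 0 0 0 0 0" --pt "-0.6 0 0 0 0 0 0" --newtons 12

```text
time: 12.85
tcp_pos: [0.6639, -0.2324, 0.013]
ee_rot: [2.172, 2.265, 0.002]
wrist_force: [0.9, 0.2, -0.4]
gripper_width: 0.0431
gripper_force: 0.0
```

Call:
servo_tool --pt "-0.6 0 0 0 0 0 0" --pt "-0.6 0 0 0 0 0 0" --pt "-0.6 0 0 0 0 0 0"

```text
time: 13.1
tcp_pos: [0.6635, -0.2321, 0.0124]
ee_rot: [2.173, 2.266, 0.002]
wrist_force: [-0.0, -0.1, 5.8]
gripper_width: 0.0359
gripper_force: 12.0
```

Call:
servo_tool --pt "-0.6 0 0 -0.3 0 0 0" --pt "-0.6 0 0 -0.7 0 0 0" --pt "-0.6 0 0 -1 0 0 0" --pt "-0.6 0 0 -1 0 0 0" --pt "-0.6 0 0 -1 0 0 0" --newtons 20

```text
time: 13.52
tcp_pos: [0.6617, -0.2315, 0.1316]
ee_rot: [-2.173, -2.266, 0.002]
wrist_force: [0.6, -0.2, -0.7]
gripper_width: 0.0354
gripper_force: 20.0
```

Call:
servo_tool --pt "-0.6 0 0 -1 0 0 0" --pt "-0.6 0 0 -1 0 0 0" --pt "-0.6 0.3 -0.1 -0.8 0 0 0" --pt "-0.6 0.6 -0.2 -0.2 0 0 0" --pt "-0.6 0.9 -0.3 0 0 0 0"

```text
time: 13.93
tcp_pos: [0.6428, -0.1822, 0.2238]
ee_rot: [2.175, 2.257, 0.0]
wrist_force: [0.5, 0.4, -1.4]
gripper_width: 0.0356
gripper_force: 20.0
```

Call:
servo_tool --pt "-0.6 1 -0.32 0 0 0 0" --pt "-0.6 1 -0.32 0 0 0 0" --pt "-0.6 1 -0.32 0 0 0 0" --pt "-0.6 1 -0.32 0 0 0 0" --pt "-0.6 1 -0.32 0 0 0 0"

```text
time: 14.35
tcp_pos: [0.5867, -0.0293, 0.2207]
ee_rot: [-2.174, -2.267, 0.001]
wrist_force: [-0.5, -0.4, -0.5]
gripper_width: 0.036
gripper_force: 20.0
```

Call:
servo_tool --pt "-0.6 1 -0.32 0 0 0 0" --pt "-0.6 1 -0.32 0 0 0 0" --pt "-0.6 1 -0.32 0 0 0 0" --pt "-0.6 1 -0.32 0 0 0 0" --pt "-0.6 1 -0.32 0 0 0 0"

```text
time: 14.77
tcp_pos: [0.5325, 0.1184, 0.2208]
ee_rot: [-2.174, -2.267, 0.001]
wrist_force: [1.3, 0.3, -0.5]
gripper_width: 0.0358
gripper_force: 20.0
```

Call:
servo_tool --pt "-0.6 0.9 -0.32 0 0 0 0" --pt "-0.6 0.8 -0.3 0.2 0 0 0" --pt "-0.6 0.5 -0.13 0.6 0 0 0" --pt "-0.6 0.26 0 0.9 0 0 0" --pt "-0.6 0 0 0.9 0 0 0"

```text
time: 15.18
tcp_pos: [0.5075, 0.1936, 0.1426]
ee_rot: [-2.168, -2.272, -0.004]
wrist_force: [0.6, -0.2, -1.2]
gripper_width: 0.0357
gripper_force: 20.0
```

Call:
servo_tool --pt "-0.6 0 0 0 0 0 0" --pt "-0.6 0 0 0 0 0 0" --pt "-0.6 0 0 0 0 0 0" --pt "-0.6 0 0 0 0 0 0"

```text
time: 15.52
tcp_pos: [0.5097, 0.1896, 0.1446]
ee_rot: [2.175, 2.265, 0.005]
wrist_force: [-0.4, 0.1, -0.0]
gripper_width: 0.0357
gripper_force: 20.0
```

```bash
python3 - <<'E'
from h import *; from cell import env
s=pose(env)
r=env.read_camera("wrist");c=(r["frame"],r["intrinsics"],r["extrinsics"]); np.savez("w8.npz",f=c[0],k=c[1],e=c[2])
cv2.imwrite("pics/w8.png",c[0][:,:,::-1]);s=pose(env)
for col,y in(("blue",.263),("green",.309)):
    q=proj(c,[.504,y,.085])[0].round().astype(int); print(q,fit1(c,col,(*q,40),.06,.107,.018,[.504,y]))
zb=s["tcp_pos"][2]-.0125; q=proj(c,[*s["tcp_pos"][:2],zb+.03])[0].round().astype(int)
print(q,fit1(c,"red",(*q,50),zb,zb+.047,.0175,s["tcp_pos"][:2]))
E
```

```text
t 15.52 p [0.5097 0.1896 0.1446] psi 2.33 z [ 3.3e-03  9.0e-04 -1.0e+00] F [-0.37  0.11 -0.03] w 0.0357 gf 20.0
t 15.57 p [0.5095 0.1897 0.1445] psi 2.34 z [ 0.0033  0.0011 -1.    ] F [ 0.21  1.06 -0.97] w 0.0357 gf 20.0
[312 116] (array([0.5041, 0.264 ]), array([-1.6,  1.6, -1. ,  1.2]), array([284.5, 338.5,  86.5, 143.5]))
[314  44] (array([0.5037, 0.3091]), array([-1.6,  1.6, -1.9,  2.8]), array([284.5, 342.5,   3.5,  73.5]))
[316 265] (array([0.5094, 0.1907]), array([ 0.4, -0.4, -2.4,  2.1]), array([278.5, 352.5, 215.5, 309.5]))
```

Call:
servo_tool --pt "-0.6 0.46 -0.06 0 0 0 0" --pt "-0.6 0.46 -0.05 0.3 0 0 0" --pt "-0.6 0 0 0.8 0 0 0" --pt "-0.6 0 0 0.6 0 0 0" --pt "-0.6 0 0 0.3 0 0 0"

```text
time: 15.98
tcp_pos: [0.5017, 0.2196, 0.0804]
ee_rot: [-2.169, -2.269, 0.004]
wrist_force: [-0.7, 0.4, -1.4]
gripper_width: 0.0358
gripper_force: 20.0
```

Call:
servo_tool --pt "-0.6 0 0 0 0 0 0" --pt "-0.6 0 0 0 0 0 0" --pt "-0.6 0 0 0 0 0 0"

```text
time: 16.23
tcp_pos: [0.5045, 0.218, 0.0835]
ee_rot: [2.174, 2.267, 0.003]
wrist_force: [0.3, -0.4, 0.5]
gripper_width: 0.0356
gripper_force: 20.0
```

```bash
python3 - <<'E'
from h import *; from cell import env
r=env.read_camera("wrist");c=(r["frame"],r["intrinsics"],r["extrinsics"]); np.savez("w9.npz",f=c[0],k=c[1],e=c[2])
cv2.imwrite("pics/w9.png",c[0][:,:,::-1]);s=pose(env)
for col,y in(("blue",.264),("green",.309)):
    q=proj(c,[.504,y,.1])[0].round().astype(int); print(q,fit1(c,col,(*q,50),.06,.107,.018,[.504,y]))
zb=s["tcp_pos"][2]-.0125; q=proj(c,[*s["tcp_pos"][:2],zb+.03])[0].round().astype(int)
print(q,fit1(c,"red",(*q,50),zb,zb+.047,.0175,s["tcp_pos"][:2]))
E
```

```text
t 16.28 p [0.5046 0.2179 0.0838] psi 2.41 z [ 0.0021  0.001  -1.    ] F [ 0.29 -0.69 -0.54] w 0.0354 gf 20.0
[319 180] (array([0.5041, 0.2642]), array([-1.9,  1.9, -1.7,  1.6]), array([282.5, 355.5, 136.5, 217.5]))
[323  82] (array([0.5036, 0.3093]), array([-2.1,  2.1, -1.8,  2.3]), array([282.5, 362.5,  35.5, 121.5]))
[316 265] (array([0.5043, 0.219 ]), array([ 0.3, -0.3, -3. ,  2.7]), array([278.5, 352.5, 216.5, 309.5]))
```

View pics/w9.png

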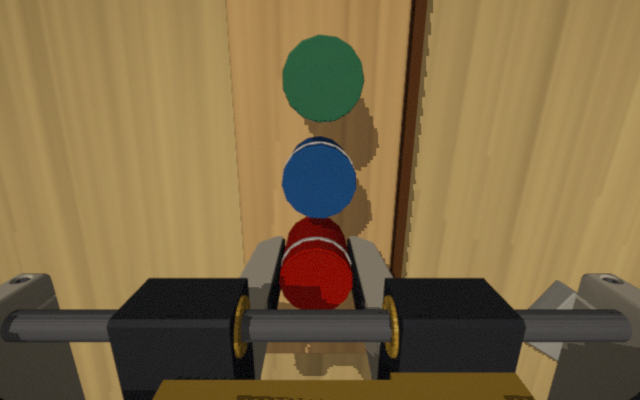

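The green (323,79), blue (319,177) and red (316,265) tins line up along the board with even gaps. I'm lowering the red tin the last 11 mm with a small nudge.

Call:
servo_tool --pt "-0.6 -0.03 0.02 0.15 0 0 0" --pt "-0.6 0 0 0.15 0 0 0" --pt "-0.6 0 0 0.07 0 0 0" --pt "-0.6 0 0 0 0 0 0" --pt "-0.6 0 0 0 0 0 0"

```text
time: 16.7
tcp_pos: [0.5045, 0.2164, 0.0722]
ee_rot: [-2.175, -2.267, -0.0]
wrist_force: [-1.1, -1.0, 4.2]
gripper_width: 0.0354
gripper_force: 20.0
```

Call:
servo_tool --pt "-0.6 0 0 0 0 0 0"

```text
time: 16.78
tcp_pos: [0.5045, 0.2164, 0.0722]
ee_rot: [-2.175, -2.267, -0.0]
wrist_force: [-1.4, -1.0, 5.3]
gripper_width: 0.0356
gripper_force: 20.0
```

Call:
servo_tool --pt "0.15 0 0 0 0 0 0" --pt "0.15 0 0 0 0 0 0" --pt "0.15 0 0 0 0 0 0" --pt "0.15 0 0 -0.3 0 0 0" --pt "0.15 0 0 -0.8 0 0 0"

```text
time: 17.2
tcp_pos: [0.5021, 0.2158, 0.1025]
ee_rot: [-2.172, -2.266, 0.011]
wrist_force: [-0.4, 1.0, 0.3]
gripper_width: 0.0534
gripper_force: 0.0
```

Call:
servo_tool --pt "0.15 0 0 -1 0 0 0" --pt "0.15 0 0 -1 0 0 0" --pt "0.15 0 0 -1 0 0 0" --pt "0.15 0 0 -0.7 0 0 0" --pt "0.15 0 0 -0.2 0 0 0"

```text
time: 17.62
tcp_pos: [0.5066, 0.217, 0.226]
ee_rot: [2.173, 2.265, 0.012]
wrist_force: [0.7, -0.1, 0.7]
gripper_width: 0.0536
gripper_force: 0.0
```

Call:
servo_tool --pt "0.15 0 0 0 0 0 0" --pt "0.15 0 0 0 0 0 0" --pt "0.15 0 0 0 0 0 0"

```text
time: 17.87
tcp_pos: [0.5032, 0.2162, 0.2199]
ee_rot: [-2.173, -2.267, 0.006]
wrist_force: [-0.0, 0.3, -0.2]
gripper_width: 0.0535
gripper_force: 0.0
```

```bash
python3 - <<'E'
from h import *; from cell import env
r=env.read_camera("wrist");c=(r["frame"],r["intrinsics"],r["extrinsics"])
cv2.imwrite("pics/w10.png",c[0][:,:,::-1]);s=pose(env)
P=[]
for col,y in(("red",.218),("blue",.264),("green",.309)):
    q=proj(c,[.504,y,.085])[0].round().astype(int); x,f,o=fit1(c,col,(*q,32),.06,.107,.018,[.504,y]); P.append(x); print(q,x,f)
t=env.read_camera("top"); ct=(t["frame"],t["intrinsics"],t["extrinsics"]); cv2.imwrite("pics/top10.png",ct[0][:,:,::-1])
E
```

```text
t 17.92 p [0.5032 0.2162 0.2198] psi 2.41 z [-0.0036 -0.0017 -1.    ] F [0.07 0.5  0.4 ] w 0.0532 gf 0.0
[317 188] [0.5044 0.2169] [-1.4  1.4 -1.   1. ]
[319 141] [0.5041 0.263 ] [-1.3  1.3 -2.   1.9]
[321  91] [0.5037 0.3097] [-1.4  1.4 -1.1  1.2]
```

Call:
servo_tool --pt "0.15 -0.5 0.1 0 0 0 0" --pt "0.15 -1 0.18 0 0 0 0" --pt "0.15 -1 0.18 0 0 0 0" --pt "0.15 -1 0.18 0 0 0 0" --pt "0.15 -1 0.18 0 0 0 0"

```text
time: 18.38
tcp_pos: [0.5342, 0.0813, 0.2205]
ee_rot: [-2.173, -2.267, 0.003]
wrist_force: [-0.1, -0.5, -0.3]
gripper_width: 0.0536
gripper_force: 0.0
```

Call:
servo_tool --pt "0.15 -1 0.18 0 0 0 0" --pt "0.15 -1 0.18 0 0 0 0" --pt "0.15 -1 0.18 0 0 0 0" --pt "0.15 -1 0.18 0 0 0 0" --pt "0.15 -1 0.18 0 0 0 0"

```text
time: 18.8
tcp_pos: [0.5675, -0.0674, 0.2204]
ee_rot: [-2.173, -2.266, 0.003]
wrist_force: [-0.1, 0.3, -0.1]
gripper_width: 0.0534
gripper_force: 0.0
```

Call:
servo_tool --pt "0.15 -0.8 0.18 0 0 0 0" --pt "0.15 -0.5 0.1 0.2 0 0 0" --pt "0.15 0 0 0.6 0 0 0" --pt "0.15 0 0 0.4 0 0 0" --pt "0.15 0 0 0.2 0 0 0"

```text
time: 19.22
tcp_pos: [0.5763, -0.1048, 0.1767]
ee_rot: [-2.172, -2.263, 0.005]
wrist_force: [0.5, 0.0, -0.2]
gripper_width: 0.0533
gripper_force: 0.0
```

Call:
servo_tool --pt "0.15 0 0 0 0 0 0" --pt "0.15 0 0 0 0 0 0" --pt "0.15 0 0 0 0 0 0" --pt "0.15 0 0 0 0 0 0" --pt "0.15 0 0 0 0 0 0"

```text
time: 19.63
tcp_pos: [0.5784, -0.1046, 0.1804]
ee_rot: [2.173, 2.267, 0.001]
wrist_force: [-0.0, -0.8, -0.1]
gripper_width: 0.0535
gripper_force: 0.0
```

```bash
python3 - <<'E'
from h import *; from cell import env
pose(env)
r=env.read_camera("wrist");c=(r["frame"],r["intrinsics"],r["extrinsics"]);np.savez("w11.npz",f=c[0],k=c[1],e=c[2])
cv2.imwrite("pics/w11.png",c[0][:,:,::-1]);s=pose(env)
q=proj(c,[.5773,-.106,.115])[0].round().astype(int); print(q,fit1(c,"orange",(*q,34),.092,.124,.012,[.5773,-.106]))
t=env.read_camera("top"); ct=(t["frame"],t["intrinsics"],t["extrinsics"]); cv2.imwrite("pics/top11.png",ct[0][:,:,::-1])
E
```

```text
t 19.63 p [ 0.5784 -0.1046  0.1804] psi 2.42 z [ 1.5e-03 -3.0e-04 -1.0e+00] F [-0.01 -0.78 -0.1 ] w 0.0535 gf 0.0
t 19.68 p [ 0.5783 -0.1046  0.1803] psi 2.42 z [ 1.3e-03 -2.0e-04 -1.0e+00] F [-0.34 -0.71 -0.23] w 0.0533 gf 0.0
[314 215] (array([ 0.5772, -0.1054]), array([-0.3,  0.3, -1.1,  1.1]), array([298.5, 329.5, 192.5, 231.5]))
```

View pics/w11.png

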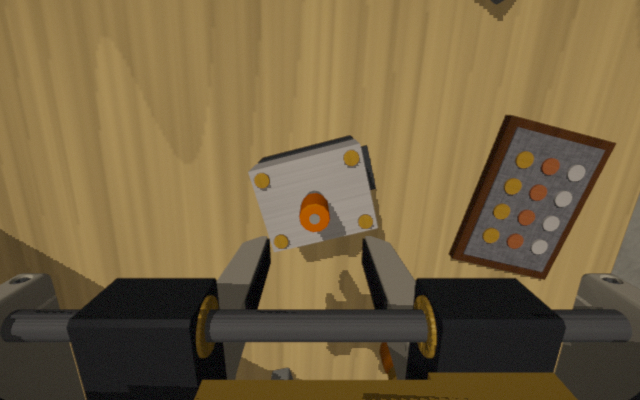

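Punch head at (314,212), midway between the open fingers (248 and 385), with clear space on both sides above the plate.

Call:
servo_tool --pt "0.15 -0.03 -0.03 0.4 0 0 0" --pt "0.15 0 0 0.8 0 0 0" --pt "0.15 0 0 0.8 0 0 0" --pt "0.15 0 0 0.6 0 0 0" --pt "0.15 0 0 0.3 0 0 0"

```text
time: 20.15
tcp_pos: [0.5758, -0.1051, 0.0906]
ee_rot: [-2.172, -2.266, 0.003]
wrist_force: [-1.4, -0.1, 0.4]
gripper_width: 0.0534
gripper_force: 0.0
```

Call:
servo_tool --pt "0.15 0 0 0.1 0 0 0" --pt "0.15 0 0 0 0 0 0" --pt "0.15 0 0 0 0 0 0" --pt "0.15 0 0 0 0 0 0" --pt "0.15 0 0 0 0 0 0"

```text
time: 20.57
tcp_pos: [0.5779, -0.1058, 0.0909]
ee_rot: [2.173, 2.266, 0.002]
wrist_force: [0.4, 0.8, -0.5]
gripper_width: 0.0533
gripper_force: 0.0
```

```bash
python3 - <<'E'
from h import *; from cell import env
pose(env)
r=env.read_camera("wrist");c=(r["frame"],r["intrinsics"],r["extrinsics"]);np.savez("w12.npz",f=c[0],k=c[1],e=c[2])
cv2.imwrite("pics/w12.png",c[0][:,:,::-1]);s=pose(env)
q=proj(c,[.5773,-.106,.115])[0].round().astype(int); print(q,fit1(c,"orange",(*q,60),.092,.124,.012,[.5773,-.106]))
E
```

```text
t 20.57 p [ 0.5779 -0.1058  0.0909] psi 2.41 z [ 2.4e-03 -4.0e-04 -1.0e+00] F [ 0.42  0.83 -0.54] w 0.0533 gf 0.0
t 20.62 p [ 0.5777 -0.1058  0.0907] psi 2.41 z [ 2.e-03 -3.e-04 -1.e+00] F [-0.65  0.33 -0.29] w 0.0534 gf 0.0
[315 272] (array([ 0.5772, -0.1051]), array([-0.9,  0.9, -2.7,  2.6]), array([290.5, 338.5, 233.5, 298.5]))
```

Call:
servo_tool --pt "-0.3 0 0 0 0 0 0" --pt "-0.3 0 0 0 0 0 0" --pt "-0.3 0 0 0 0 0 0" --pt "-0.3 0 0 0 0 0 0" --pt "-0.3 0 0 0 0 0 0" --newtons 4

```text
time: 21.03
tcp_pos: [0.577, -0.1056, 0.0897]
ee_rot: [-2.174, -2.268, 0.0]
wrist_force: [-0.6, 0.1, 1.1]
gripper_width: 0.0327
gripper_force: 0.0
```

Call:
servo_tool --pt "-0.8 0 0 0 0 0 0" --pt "-0.8 0 0 0 0 0 0" --pt "-0.8 0 0 0 0 0 0" --pt "-0.8 0 0 0 0 0 0"

```text
time: 21.37
tcp_pos: [0.5772, -0.1056, 0.0896]
ee_rot: [2.174, 2.267, 0.0]
wrist_force: [0.2, -0.1, -0.2]
gripper_width: 0.0242
gripper_force: 4.0
```

```bash
python3 - <<'E'
from h import *; from cell import env
for i in range(6): s=pose(env); print(np.round(s["moment"],3)); env.read_camera("wrist")
E
```

```text
t 21.37 p [ 0.5772 -0.1056  0.0896] psi 2.4 z [ 2.e-04 -1.e-04 -1.e+00] F [ 0.19 -0.12 -0.16] w 0.0242 gf 4.0
[-0.047  0.007 -0.043]
t 21.42 p [ 0.5772 -0.1056  0.0896] psi 2.41 z [ 2.e-04 -1.e-04 -1.e+00] F [-0.34  0.49  0.76] w 0.0234 gf 4.0
[-0.08  -0.001 -0.073]
t 21.47 p [ 0.5772 -0.1056  0.0896] psi 2.4 z [ 1.e-04 -1.e-04 -1.e+00] F [0.21 0.23 0.4 ] w 0.0237 gf 4.0
[-0.113  0.026  0.025]
t 21.52 p [ 0.5772 -0.1056  0.0896] psi 2.41 z [ 2.e-04 -1.e-04 -1.e+00] F [ 1.28 -0.16 -0.63] w 0.0239 gf 4.0
[-0.072 -0.065  0.003]
t 21.57 p [ 0.5772 -0.1056  0.0896] psi 2.4 z [ 1.e-04 -1.e-04 -1.e+00] F [ 0.34 -0.28 -0.33] w 0.024 gf 4.0
[-0.096 -0.037 -0.071]
t 21.62 p [ 0.5771 -0.1056  0.0896] psi 2.41 z [ 1.e-04 -1.e-04 -1.e+00] F [0.92 0.27 0.17] w 0.0242 gf 4.0
[-0.132 -0.123 -0.038]
```

Call:
servo_tool --pt "-0.8 0 0 0 0 0 0" --pt "-0.8 0 0 0 0 0 0" --pt "-0.8 0 0 -0.02 0 0 0" --pt "-0.8 0 0 -0.05 0 0 0" --pt "-0.8 0 0 -0.05 0 0 0" --newtons 15

```text
time: 22.08
tcp_pos: [0.5765, -0.1055, 0.0929]
ee_rot: [-2.174, -2.267, 0.001]
wrist_force: [-0.4, 1.3, -2.8]
gripper_width: 0.0234
gripper_force: 15.0
```

Call:
servo_tool --pt "-0.8 0 0 -0.05 0 0 0" --pt "-0.8 0 0 -0.05 0 0 0" --pt "-0.8 0 0 -0.05 0 0 0" --pt "-0.8 0 0 -0.05 0 0 0" --pt "-0.8 0 0 -0.03 0 0 0"

```text
time: 22.5
tcp_pos: [0.5771, -0.1056, 0.1004]
ee_rot: [2.174, 2.268, 0.0]
wrist_force: [0.8, -0.2, -3.4]
gripper_width: 0.0239
gripper_force: 15.0
```

```bash
python3 - <<'E'
from h import *; from cell import env
for i in range(4): s=pose(env); print(np.round(s["moment"],3)); env.read_camera("wrist")
E
```

```text
t 22.5 p [ 0.5771 -0.1056  0.1004] psi 2.41 z [ 1.e-04 -0.e+00 -1.e+00] F [ 0.81 -0.23 -3.41] w 0.0239 gf 15.0
[-0.067  0.079 -0.004]
t 22.55 p [ 0.5772 -0.1057  0.1005] psi 2.4 z [ 4.e-04 -1.e-04 -1.e+00] F [ 0.29 -0.05 -3.05] w 0.0236 gf 15.0
[-0.052  0.098  0.032]
t 22.6 p [ 0.5772 -0.1056  0.1004] psi 2.4 z [ 3.e-04 -1.e-04 -1.e+00] F [ 0.53  0.86 -2.68] w 0.0241 gf 15.0
[-0.101  0.057 -0.02 ]
t 22.65 p [ 0.5771 -0.1056  0.1003] psi 2.41 z [ 0. -0. -1.] F [-0.53  0.51 -1.85] w 0.0234 gf 15.0
[-0.071  0.055 -0.019]
```

Call:
servo_tool --pt "-0.8 0 0 -0.03 0 0 0" --pt "-0.8 0 0 -0.05 0 0 0" --pt "-0.8 0 0 -0.05 0 0 0" --pt "-0.8 0 0 -0.05 0 0 0" --pt "-0.8 0 0 -0.05 0 0 0"

```text
time: 23.12
tcp_pos: [0.5771, -0.1056, 0.1073]
ee_rot: [2.174, 2.268, -0.0]
wrist_force: [-0.2, 0.2, -2.0]
gripper_width: 0.0236
gripper_force: 15.0
```

Call:
servo_tool --pt "-0.8 0 0 -0.05 0 0 0" --pt "-0.8 0 0 -0.05 0 0 0" --pt "-0.8 0 0 -0.05 0 0 0" --pt "-0.8 0 0 -0.05 0 0 0" --pt "-0.8 0 0 -0.05 0 0 0"

```text
time: 23.53
tcp_pos: [0.577, -0.1057, 0.1147]
ee_rot: [2.174, 2.268, -0.0]
wrist_force: [-0.3, 0.3, -2.7]
gripper_width: 0.0235
gripper_force: 15.0
```

Call:
servo_tool --pt "-0.8 0 0 -0.05 0 0 0" --pt "-0.8 0 0 -0.05 0 0 0" --pt "-0.8 0 0 -0.05 0 0 0" --pt "-0.8 0 0 -0.05 0 0 0" --pt "-0.8 0 0 -0.05 0 0 0"

```text
time: 23.95
tcp_pos: [0.577, -0.1056, 0.1222]
ee_rot: [-2.174, -2.268, 0.0]
wrist_force: [-0.3, 0.8, -2.4]
gripper_width: 0.0241
gripper_force: 15.0
```

Call:
servo_tool --pt "-0.8 0 0 -0.05 0 0 0" --pt "-0.8 0 0 -0.05 0 0 0" --pt "-0.8 0 0 -0.05 0 0 0" --pt "-0.8 0 0 -0.05 0 0 0" --pt "-0.8 0 0 -0.03 0 0 0"

```text
time: 24.37
tcp_pos: [0.5772, -0.1056, 0.1292]
ee_rot: [2.174, 2.267, 0.0]
wrist_force: [-0.1, 0.3, -3.5]
gripper_width: 0.0238
gripper_force: 15.0
```

Call:
servo_tool --pt "-0.8 0 0 -0.01 0 0 0" --pt "-0.8 0 0 0 0 0 0" --pt "-0.8 0 0 0 0 0 0" --pt "-0.8 0 0 0 0 0 0"

```text
time: 24.7
tcp_pos: [0.577, -0.1056, 0.1292]
ee_rot: [-2.174, -2.267, 0.0]
wrist_force: [-0.7, -0.4, -2.5]
gripper_width: 0.0242
gripper_force: 15.0
```

```bash
python3 - <<'E'
from h import *; from cell import env
s=pose(env); print(np.round(s["moment"],3))
a=env.read_camera("side")["frame"]; t=env.read_camera("top")["frame"]
o=np.zeros((600,800,3),np.uint8)
o[:,:400]=cv2.resize(a[150:270,300:380],(400,600),interpolation=cv2.INTER_CUBIC); o[:400,400:]=cv2.resize(a[90:190,205:305],(400,400),interpolation=cv2.INTER_CUBIC)
cv2.imwrite("pics/end.png",o[:,:,::-1]); cv2.imwrite("pics/endtop.png",t[:,:,::-1]); pose(env)
E
```

```text
t 24.7 p [ 0.577  -0.1056  0.1292] psi 2.4 z [-3.e-04  0.e+00 -1.e+00] F [-0.73 -0.41 -2.48] w 0.0242 gf 15.0
[-0.016  0.091 -0.028]
t 24.8 p [ 0.577  -0.1056  0.1291] psi 2.41 z [-3.e-04 -0.e+00 -1.e+00] F [-0.87  0.06 -1.64] w 0.0236 gf 15.0
```

View pics/end.png

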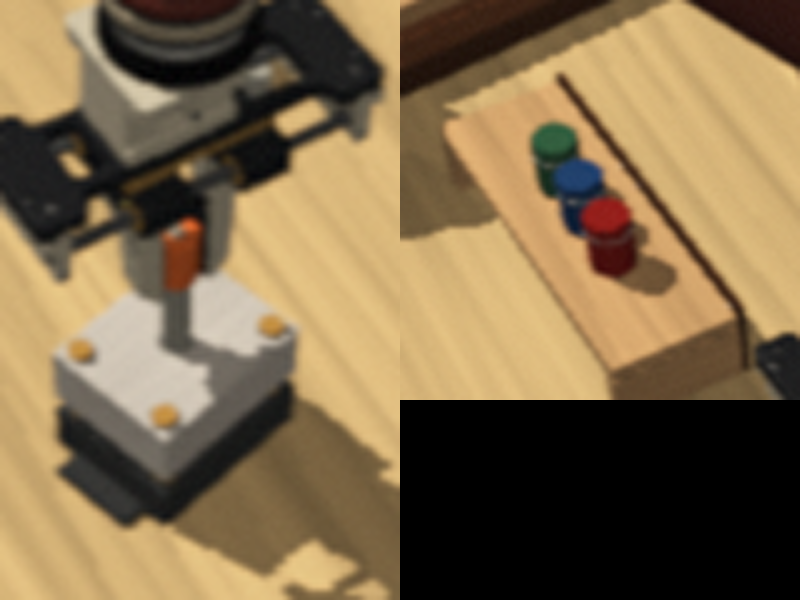

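The picture shows the punch held upright by its orange head at (180,255), with the shaft still in the guide plate. The TCP rose 39.5 mm, so the foot is at about 60 mm. The three tins stand in one row on the shelf.

```bash
python3 -c "
from cell import env
print(env.sign_off())"
```

```text
the job is handed in; nothing more can be done
None
```

The job is handed in: the red and blue tins stand in a straight row with the untouched green one, about 1 cm apart, and the gripper still holds the punch upright with its foot about halfway up the guide plate (near 60 mm).

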